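# Queue the cartridges in the test rack in sleeve order

## Task

The four game cartridges standing in their dust sleeves are next on the test bench. Draw each one out of its sleeve and stand it upright in the empty aluminium rack, connector end down, one to a bay, in the same left-to-right order as their sleeves stand in. Lower each one to the bay floor rather than dropping it, do not knock any over, and let go of them all.

Things in the scene. Friction and masses are not known exactly. Their poses are not given: they have to be found in the camera images.
- cart_red_mid (a point): Centre (half-way up) of the loose red game cartridge: brick-red shell, cream labels; 80 g upright slab 20 mm thick (x), 56 wide (y), 80 tall (z up), its lowest 16 mm a connector neck 16 x 50. Top 40 mm above this point, foot 40 below. It starts loose in the sleeve of its colour, 57 mm showing: grip across the 20 mm near the top, draw straight up.
- cart_yellow_mid (a point): Centre (half-way up) of the loose yellow game cartridge: mustard-yellow shell, dark labels; 80 g upright slab 20 mm thick (x), 56 wide (y), 80 tall (z up), its lowest 16 mm a connector neck 16 x 50. Top 40 mm above this point, foot 40 below. It starts loose in the sleeve of its colour, 57 mm showing: grip across the 20 mm near the top, draw straight up.
- cart_blue_mid (a point): Centre (half-way up) of the loose blue game cartridge: blue shell, pale-blue labels; 80 g upright slab 20 mm thick (x), 56 wide (y), 80 tall (z up), its lowest 16 mm a connector neck 16 x 50. Top 40 mm above this point, foot 40 below. It starts loose in the sleeve of its colour, 57 mm showing: grip across the 20 mm near the top, draw straight up.
- cart_white_mid (a point): Centre (half-way up) of the loose white game cartridge: white shell, purple labels; 80 g upright slab 20 mm thick (x), 56 wide (y), 80 tall (z up), its lowest 16 mm a connector neck 16 x 50. Top 40 mm above this point, foot 40 below. It starts loose in the sleeve of its colour, 57 mm showing: grip across the 20 mm near the top, draw straight up.
- sleeve_red: The red dust sleeve that the red cartridge stands in: an open-topped translucent plastic cup of that colour, 36 mm (x) by 70 mm (y) and 26 mm high, inside 25 by 60 mm, floor 3 mm thick, held fast in the sleeve stand. Origin under its centre; z up; x across the row, y along the row.
- sleeve_yellow: The yellow dust sleeve that the yellow cartridge stands in: an open-topped translucent plastic cup of that colour, 36 mm (x) by 70 mm (y) and 26 mm high, inside 25 by 60 mm, floor 3 mm thick, held fast in the sleeve stand. Origin under its centre; z up; x across the row, y along the row.
- sleeve_blue: The blue dust sleeve that the blue cartridge stands in: an open-topped translucent plastic cup of that colour, 36 mm (x) by 70 mm (y) and 26 mm high, inside 25 by 60 mm, floor 3 mm thick, held fast in the sleeve stand. Origin under its centre; z up; x across the row, y along the row.
- sleeve_white: The white dust sleeve that the white cartridge stands in: an open-topped translucent plastic cup of that colour, 36 mm (x) by 70 mm (y) and 26 mm high, inside 25 by 60 mm, floor 3 mm thick, held fast in the sleeve stand. Origin under its centre; z up; x across the row, y along the row.
- stand: Dark wooden sleeve stand, fixed: board 70 (x) x 330 mm (y), 8 mm thick; origin under its centre on the desk, y along the row (to robot's left), x across. The four sleeves stand on it in a row at y = -117, -39, 39 and 117 mm; which sleeve is in which place varies.
- rack: Bare aluminium rack, fixed, empty: base 74 (x) x 320 mm (y); origin under its centre on the desk, y along the row (to robot's left). Four bays, centres x=0, y=-117, -39, 39, 117. Bay: 30 mm wide (x), flared to 44 at the lips, 74 long (y) between 4 mm dividers; floor 8 mm, lips and dividers 38 mm above the desk. A standing cartridge's centre is then 48 mm above the desk.
Things that resemble listed ones, but are neither listed nor needed, are in the scene too. There is more than one size of the part that bears cart_yellow_mid; the job needs the smaller. Of the things that look like the part that bears cart_blue_mid, the smaller one is meant.

How it is judged:
By the outcome, as a careful person would: the job done as asked, in the order asked, and still so for the second after the job is handed in, with the robot touching nothing.
It also fails if it takes over 96 s, if anything falls off the work surface, if the arm or the gripper's body presses on something with over 40 N, if the wrist force passes 120 N, or if a joint passes its speed limit or range.

## Robot

A 7-joint arm with a two-finger parallel gripper is mounted at the origin on the work surface. World frame = base frame: x ahead of the robot, y to its left, z up, the work surface at z = 0. Lengths are in m, angles in rad, forces in N, time in s.
With the tool pointing down it reaches from about 0.4 to 0.85 m from the base axis. Payload 4.5 kg.
Tool frame: the origin (TCP) lies midway between the tips of the shut fingers; the grasp point (between the pads) lies 19 mm behind it; z points along the fingers, y is the direction in which the jaws open and shut (so a half turn about z gives the same grasp; the last joint's range is limited). The gripper opens to 88 mm and grips with 3 to 60 N. Pads are 18 mm wide; open, the fingers measure 123 mm over their backs; the gripper's body (75 mm by 187 mm) begins 45 mm behind the grasp point.
Start: joints at [-1.286, 0.689, -0.195, 1.565, 0.157, 0.902, -0.215], TCP at [0.155, 0.605, 0.239] pointing down, gripper open.
Joint ranges: [-3.01, 3.01], [-0.46, 2.08], [-1.47, 1.51], [0.13, 2.56], [-1, 4.14], [0.04, 2.09], [-2.66, 2.66]. Speed limits (rad/s): [2.57, 2.57, 3.14, 3.14, 3.14, 3.14, 3.14].

## Interface

Orientations are given as a unit quaternion [x, y, z, w].
In Python, from plant import r, viewer gives the robot as it stands.
- The arm moves only by the tool play_rows, never from a script. Its argument "commands" is a list of rows, each an object with "delta_rot": the turn, a rotation vector about the tool's x, y, z normalised to -1 to 1, where 1 is pi rad, a list of three; "travel": the shift along the tool's x, y, z normalised to -1 to 1, where 1 is 15 cm, a list of three; "gripper": the opening, from -1 (shut) to 1 (fully open). In form: [{"delta_rot": [wx, wy, wz], "travel": [x, y, z], "gripper": gripper}, ...]. A call has 1 to 12 rows; each row is the pose to reach, as a shift and turn from the pose commanded when the call began, along the tool's axes at that moment, turning the shorter way round; what a row does not reach only later rows make up. A row lasts 1/8 s, in which the tool goes at most 62.5 mm and 10.7 degrees, less where a joint would pass 70% of its speed; a pose out of reach is approached as far as the arm can. A call with a number of a shift or a turn outside -1 to 1 is refused whole. A call with a gripper value outside its range is refused whole. The fingers move at their own pace and stop on an object; "force" is the grip in N (left out, the last holds). Time passes only in rows, so rows that repeat a pose let the fingers close. It gives the time, the measured TCP pose, the force and the opening at its end, in the units of the state.
- r.get_state(): the state, without advancing time (a new reading comes with each control period).
- viewer.snapshot(name): name is "scene" or "top" or "wrist"; returns a dict with "color" (384x512x3 uint8, red, green, blue), "z_map" (384x512 float32, m along the optical axis (not along the pixel's ray), 0 where there is no reading), "fx", "fy", "cx", "cy" (pixels), "distortion" ([k1, k2, p1, p2, k3] as OpenCV has them; the pictures are not rectified), "origin" and "attitude" of the camera in the world. Camera axes: x right, y up, looking along -z (the intrinsics and any distortion apply to the point x, -y, -z); pixel columns grow to the right and rows downward; lengths in m; the calibration is good to about 2 mm. A picture is of the moment at which its call begins.
- r.finish_job(): hands the job in, once; it reports no verdict.
Trained networks look in the newest picture that a camera, given by its name, has taken for a name from the list of things; names that differ only in an ending like _2 or _b are one class to them, and where a whole thing is asked for, a point or a joint stands for the part that bears it (a point fixed in the world has none). Each returns a list of dicts, best first, with "conf" (0 to 1); they miss things now and then, are a little off and sometimes report something else, mostly with a low value. They report only what shows in the picture. A call takes as long as a camera call. They do not tell look-alikes from the thing itself.
- viewer.outline_of(camera, label): "pixels" (384x512 bool, what is visible of it) and "at" ([column, row] in pixels, amid what is visible of it).
- viewer.pinpoint(camera, label): "at" ([column, row] in pixels: a listed point, or the origin of a listed thing).
The state is a dict: "clock": time; "q": joint angles; "qd": joint speeds; "joint_torque": joint torques, N m; "tool_pos": TCP position; "eef_rot": TCP orientation; "contact_force": force on the tool from outside, world axes, zero at the start; "moment": the same for the moment, N m; "opening": opening from 0.0 (shut) to 1.0 (fully open).
Only numpy, scipy, OpenCV 4.12 (cv2) and the standard library are available. Lean on these libraries where they do the work, as an engineer would, in place of code of your own. Each camera call takes 0.05 s, during which the arm holds its last target. There are 200 camera calls.

## Working session

There is one attempt and no reset: what is moved stays moved. The work goes in short steps, Python scripts to look and compute and a tool call to move; the robot and the scene stay as the last step left them, time stands still between calls to the robot, and variables do not carry over. Pictures are saved under pics/ and viewed, about 12 in all and at most 16, crops included, and the job is handed in when it is done.

Besides the shell and the picture viewer there is one more tool, called after ">>>" as a command line: name --argument value ..., lists and objects as JSON in quotes. play_rows: Moves the arm, as the interface text tells. Its arguments: {"type":"object","properties":{"commands":{"type":"array","items":{"type":"object","properties":{"delta_rot":{"type":"array","items":{"type":"number","minimum":-1,"maximum":1}},"travel":{"type":"array","items":{"type":"number","minimum":-1,"maximum":1}},"gripper":{"type":"number"}}}},"force":{"type":"number"}},"required":["commands"]}

```bash
ls; mkdir -p pics; cat > h.py <<'E'
import numpy as np, cv2
from scipy.spatial.transform import Rotation as R
from plant import r, viewer
def cam(n):
    s=viewer.snapshot(n); return s
def Rm(s):
    a=np.array(s["attitude"],float)
    return a if a.shape==(3,3) else R.from_quat(a).as_matrix()
def rays(s,px):
    K=np.array([[s["fx"],0,s["cx"]],[0,s["fy"],s["cy"]],[0,0,1]])
    u=cv2.undistortPoints(np.array(px,float).reshape(-1,1,2),K,np.array(s["distortion"],float)).reshape(-1,2)
    return np.c_[u[:,0],-u[:,1],-np.ones(len(u))]
def world(s,px,depth=None):
    px=np.array(px,float).reshape(-1,2)
    if depth is None: depth=s["z_map"][px[:,1].round().astype(int),px[:,0].round().astype(int)]
    d=rays(s,px)*np.reshape(depth,(-1,1))
    return d@Rm(s).T+np.array(s["origin"])
def onplane(s,px,z):
    d=rays(s,px)@Rm(s).T; o=np.array(s["origin"])
    return o+d*((z-o[2])/d[:,2])[:,None]
def cloud(s,mask):
    v,u=np.nonzero(mask&(s["z_map"]>0)); return world(s,np.c_[u,v])
def save(s,f,crop=None,k=1):
    im=s["color"][...,::-1]
    if crop: im=im[crop[1]:crop[3],crop[0]:crop[2]]
    cv2.imwrite(f,cv2.resize(im,None,fx=k,fy=k,interpolation=cv2.INTER_CUBIC))
E
python3 - <<'E'
from h import *
np.set_printoptions(precision=4,suppress=True)
print(r.get_state())
ims=[]
for n in("scene","top"):
    s=cam(n); print(n,s["origin"],s["fx"],s["distortion"]); save(s,f"pics/{n}0.png",None,1.56)
    for l in["cart_red_mid","cart_yellow_mid","cart_blue_mid","cart_white_mid","stand","rack","sleeve_red","sleeve_yellow","sleeve_blue","sleeve_white"]:
        for o in viewer.outline_of(n,l):
            c=cloud(s,o["pixels"]); print(l,"out",round(o["conf"],2),np.round(o["at"]),o["pixels"].sum(),np.percentile(c,2,axis=0) if len(c) else 0,np.percentile(c,98,axis=0) if len(c) else 0)
        for o in viewer.pinpoint(n,l): print(l,"pin",round(o["conf"],2),np.round(o["at"],1))
E
```

```text
pics
{'clock': 0.0, 'q': array([-1.2862,  0.69  , -0.1945,  1.5663,  0.1573,  0.9025, -0.2151]), 'qd': array([ 0.0001,  0.0007, -0.001 , -0.0011,  0.0019,  0.0003,  0.0008]), 'joint_torque': array([  0.0001, -52.7553,  -1.2666, -15.3418,  -0.0525,   0.0067,
         0.0002]), 'tool_pos': array([0.155 , 0.6048, 0.2379]), 'eef_rot': array([ 0.125 ,  0.9922, -0.0009, -0.    ]), 'contact_force': array([0.3601, 0.6409, 1.066 ]), 'moment': array([ 0.0511, -0.0254,  0.0162]), 'opening': 0.9969959468754725}
scene [ 1.316  -0.0399  0.6839] 453.846055559358 [-0.1572  0.      0.      0.      0.    ]
cart_red_mid out 0.79 [258. 180.] 603 [ 0.4396 -0.105   0.0328] [ 0.4644 -0.0517  0.0927]
cart_red_mid pin 0.68 [259.3 183.4]
cart_yellow_mid out 0.66 [207. 146.] 978 [ 0.3074 -0.2366  0.0093] [ 0.3593 -0.167   0.1145]
cart_yellow_mid out 0.64 [186. 183.] 629 [ 0.4581 -0.2625  0.0316] [ 0.4827 -0.2073  0.0929]
cart_yellow_mid pin 0.98 [206.  149.4]
cart_yellow_mid pin 0.66 [189.5 188.6]
cart_blue_mid out 0.75 [138. 220.] 1826 [ 0.5841 -0.3666  0.0003] [ 0.6131 -0.2904  0.1136]
cart_blue_mid out 0.66
[... 2056 characters left out ...]
 6267 [ 0.5833 -0.0606  0.0003] [0.6724 0.2446 0.0394]
rack pin 0.8 [168.4 112.8]
sleeve_red out 0.56 [252. 205.] 348 [ 0.4286 -0.1146  0.0088] [ 0.4681 -0.0444  0.036 ]
sleeve_red pin 0.69 [252.5 196.6]
sleeve_yellow out 0.6 [325. 185.] 301 [ 0.4466 -0.2658  0.0089] [ 0.4861 -0.1983  0.0356]
sleeve_yellow pin 0.58 [335.5 188.5]
sleeve_yellow pin 0.36 [274.  196.4]
sleeve_blue out 0.76 [293. 199.] 287 [ 0.4383 -0.1879  0.008 ] [ 0.4777 -0.1213  0.0363]
sleeve_blue out 0.24 [271. 200.] 3316 [ 0.4052 -0.2754 -0.0012] [0.4996 0.0429 0.0339]
sleeve_blue pin 0.89 [294.2 193.5]
sleeve_white out 0.7 [223. 205.] 339 [ 0.4192 -0.038   0.0069] [0.4591 0.0289 0.0878]
sleeve_white pin 0.82 [213.5 204.9]
```

View pics/scene0.png

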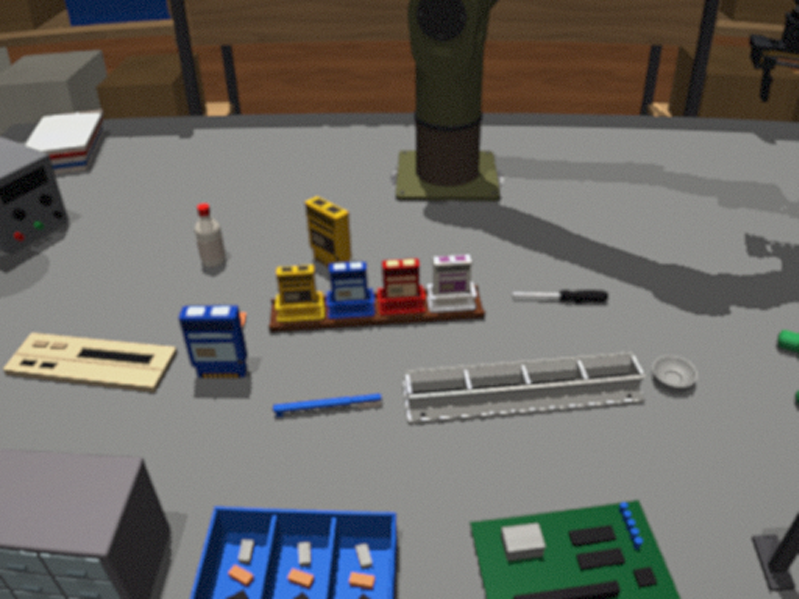

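View pics/top0.png

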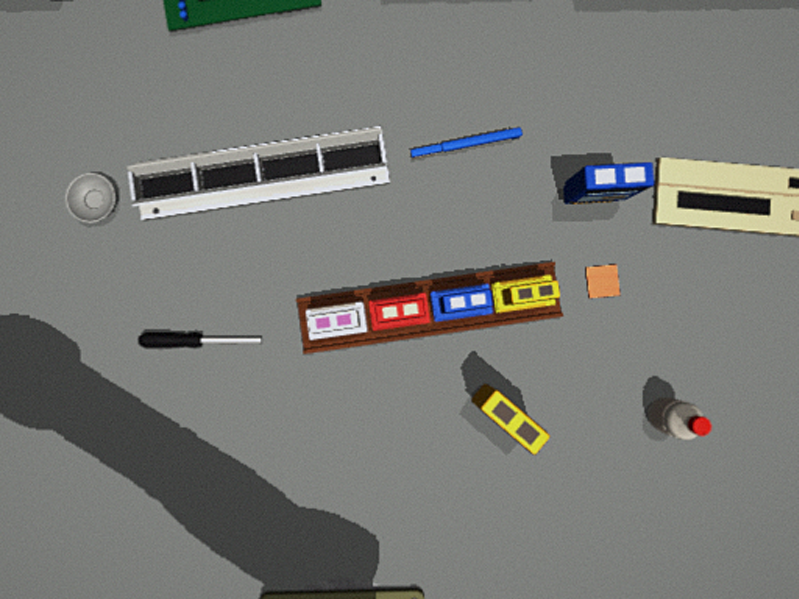

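```bash
python3 - <<'E'
from h import *
np.set_printoptions(precision=4,suppress=True)
for n in("top","scene"):
    s=cam(n)
    if n=="top": save(s,"pics/crop1.png",(190,80,420,300),2.6)
    v,u=np.mgrid[0:384,0:512]
    P=world(s,np.c_[u.ravel(),v.ravel()]).reshape(384,512,3); 
    ok=s["z_map"]>0
    # cart tops at z~0.093
    m=ok&(abs(P[...,2]-.092)<.004)&(P[...,0]>.38)&(P[...,0]<.53)&(P[...,1]<.06)&(P[...,1]>-.3)
    k,L,st,c=cv2.connectedComponentsWithStats(m.astype(np.uint8))
    for i in range(1,k):
        if st[i,4]<40: continue
        q=P[L==i][:,:2].astype(np.float32); (cx,cy),sz,a=cv2.minAreaRect(q); print(n,"top",st[i,4],(round(cx,4),round(cy,4)),np.round(sz,4),round(a,1),q.mean(0),np.median(P[L==i][:,2]))
    m=ok&(abs(P[...,2]-.038)<.004)&(P[...,0]>.53)&(P[...,0]<.75)&(P[...,1]<.3)&(P[...,1]>-.12)
    q=P[m][:,:2].astype(np.float32);print("rack",m.sum(),cv2.minAreaRect(q))
    v2,u2=np.nonzero(m); print(u2.min(),u2.max(),v2.min(),v2.max())
E
```

```text
top top 317 (0.4665, -0.235) [0.0195 0.0557] 6.8 [ 0.4665 -0.2347] 0.09011240853317515
top top 324 (0.4584, -0.1568) [0.0203 0.055 ] 6.8 [ 0.4582 -0.1566] 0.09033708494748799
top top 321 (0.4488, -0.0794) [0.0197 0.0554] 7.0 [ 0.4489 -0.0795] 0.0904146952170346
top top 324 (0.438, -0.0027) [0.0197 0.0552] 7.3 [ 0.4381 -0.0026] 0.09036312461196244
rack 1073 ((0.6305333375930786, 0.09206196665763855), (0.05159536749124527, 0.3168344497680664), 7.274837970733643)
82 247 82 131
scene top 139 (0.4401, -0.0026) [0.0228 0.0562] 3.6 [ 0.4417 -0.0025] 0.09116896959817933
scene top 137 (0.451, -0.079) [0.0218 0.0553] 10.0 [ 0.4522 -0.0789] 0.09125101235244182
scene top 139 (0.4598, -0.1563) [0.0225 0.0535] 7.1 [ 0.4617 -0.1562] 0.09134884148389444
scene top 129 (0.4679, -0.2341) [0.0228 0.053 ] 6.3 [ 0.47   -0.2326] 0.09117333126885574
rack 958 ((0.6311107277870178, 0.09187691658735275), (0.05489541217684746, 0.31686875224113464), 7.291231632232666)
259 413 226 254
```

The top view reads, left to right: white (335,320), red (400,312), blue (463,302) and yellow (530,293) in sleeves. The rack is at (258,172).

Look-alikes:
- **Yellow:** one at (512,420) stands loose on the desk with its top at 115 mm, so it is the larger one. The one at (530,293) is in its sleeve with its top at 91 mm and a 20x56 mm face, which fits.
- **Blue:** one at (618,178) has its top at 114 mm, so it is the larger one. The one at (463,302) is in its sleeve with its top at 91 mm, which fits.

Next I'll check the enlarged crop and make the first move.

View pics/crop1.png

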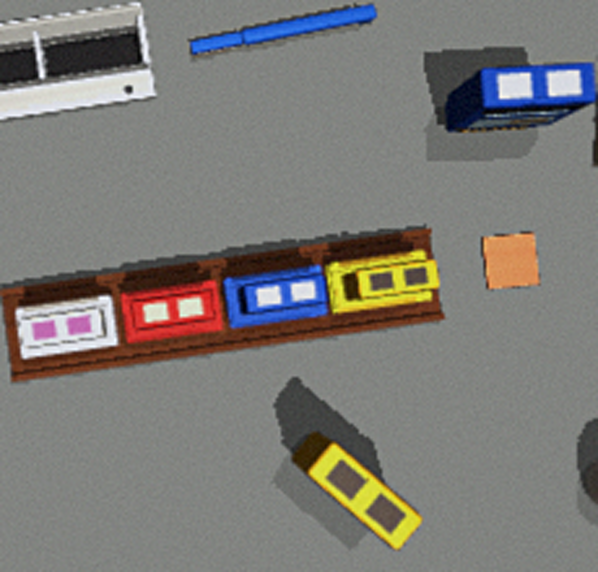

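>>> play_rows --commands '[{"delta_rot": [0, 0, 0.38], "travel": [-0.97, -0.575, 0], "gripper": 0}, {"delta_rot": [0, 0, 0.38], "travel": [-0.97, -0.575, 0], "gripper": 0}, {"delta_rot": [0, 0, 0.38], "travel": [-0.97, -0.575, 0], "gripper": 0}, {"delta_rot": [0, 0, 0.38], "travel": [-0.97, -0.575, 0], "gripper": 0}, {"delta_rot": [0, 0, 0.38], "travel": [-0.97, -0.575, 0], "gripper": 0}, {"delta_rot": [0, 0, 0.38], "travel": [-0.97, -0.575, 0], "gripper": 0}, {"delta_rot": [0, 0, 0.38], "travel": [-0.97, -0.575, 0], "gripper": 0}, {"delta_rot": [0, 0, 0.38], "travel": [-0.97, -0.575, 0], "gripper": 0}, {"delta_rot": [0, 0, 0.38], "travel": [-0.97, -0.575, 0], "gripper": 0}]' --force 15

```text
clock: 3.32
tool_pos: [0.2746, 0.4859, 0.2387]
eef_rot: [0.661, 0.751, 0.0, -0.0]
contact_force: [0.0, -0.1, -1.0]
opening: 0.5
```

The crop confirms the two sleeved ones, yellow (380,283) and blue (275,292), are clearly smaller than the loose look-alikes at (365,495) and (540,95).

Now moving to above the white cartridge.

>>> play_rows --commands '[{"delta_rot": [0, 0, 0], "travel": [-0.333, 0.2, 0], "gripper": 0}, {"delta_rot": [0, 0, 0], "travel": [-0.667, 0.27, 0], "gripper": 0}, {"delta_rot": [0, 0, 0], "travel": [-1, 0.333, 0], "gripper": 0}]'

```text
clock: 3.7
tool_pos: [0.3439, 0.3418, 0.2388]
eef_rot: [0.661, 0.751, 0.0, 0.0]
contact_force: [0.7, 0.4, -1.1]
opening: 0.503
```

>>> play_rows --commands '[{"delta_rot": [0, 0, 0], "travel": [-0.333, 0.1, 0], "gripper": 0}, {"delta_rot": [0, 0, 0], "travel": [-0.667, 0.2, 0], "gripper": 0}, {"delta_rot": [0, 0, 0], "travel": [-1, 0.333, 0], "gripper": 0}]'

```text
clock: 4.08
tool_pos: [0.412, 0.1994, 0.2389]
eef_rot: [0.661, 0.751, 0.0, -0.0]
contact_force: [1.0, 0.4, 0.2]
opening: 0.5
```

>>> play_rows --commands '[{"delta_rot": [0, 0, 0], "travel": [-0.4, 0, 0], "gripper": 0}, {"delta_rot": [0, 0, 0], "travel": [-0.7, 0, 0], "gripper": 0}, {"delta_rot": [0, 0, 0], "travel": [-1, 0, 0.2], "gripper": 0}, {"delta_rot": [0, 0, 0], "travel": [-1, 0, 0.4], "gripper": 0}, {"delta_rot": [0, 0, 0], "travel": [-1, 0, 0.4], "gripper": 0}]'

```text
clock: 4.7
tool_pos: [0.4294, 0.0514, 0.1776]
eef_rot: [0.661, 0.75, -0.001, -0.001]
contact_force: [1.3, -0.1, -0.3]
opening: 0.499
```

>>> play_rows --commands '[{"delta_rot": [0, 0, 0], "travel": [-0.2, 0.014, 0], "gripper": 0}, {"delta_rot": [0, 0, 0], "travel": [-0.366, 0.014, 0.1], "gripper": 0}, {"delta_rot": [0, 0, 0], "travel": [-0.366, 0.014, 0.2], "gripper": 0}, {"delta_rot": [0, 0, 0], "travel": [-0.366, 0.014, 0.2], "gripper": 0}]'

```text
clock: 5.2
tool_pos: [0.4396, -0.0016, 0.1491]
eef_rot: [0.661, 0.751, 0.0, -0.0]
contact_force: [0.5, 0.1, 0.4]
opening: 0.496
```

```bash
python3 - <<'E'
from h import *
np.set_printoptions(precision=4,suppress=True)
s=cam("wrist"); save(s,"pics/w1.png",None,1.5); print(s["origin"],r.get_state()["tool_pos"])
v,u=np.mgrid[0:384,0:512]
P=world(s,np.c_[u.ravel(),v.ravel()]).reshape(384,512,3)
m=(s["z_map"]>0)&(abs(P[...,2]-.091)<.004)
k,L,st,c=cv2.connectedComponentsWithStats(m.astype(np.uint8))
for i in range(1,k):
    if st[i,4]>100:
        q=P[L==i].astype(np.float32); print(st[i],cv2.minAreaRect(q[:,:2]),np.median(q[:,2]))
E
```

```text
[0.4294 0.0749 0.2965] [ 0.4398 -0.0014  0.1494]Traceback (most recent call last):
  File "<stdin>", line 10, in <module>
cv2.error: OpenCV(4.12.0) /io/opencv/modules/imgproc/src/convhull.cpp:143: error: (-215:Assertion failed) total >= 0 && (depth == CV_32F || depth == CV_32S) in function 'convexHull'
```

View pics/w1.png

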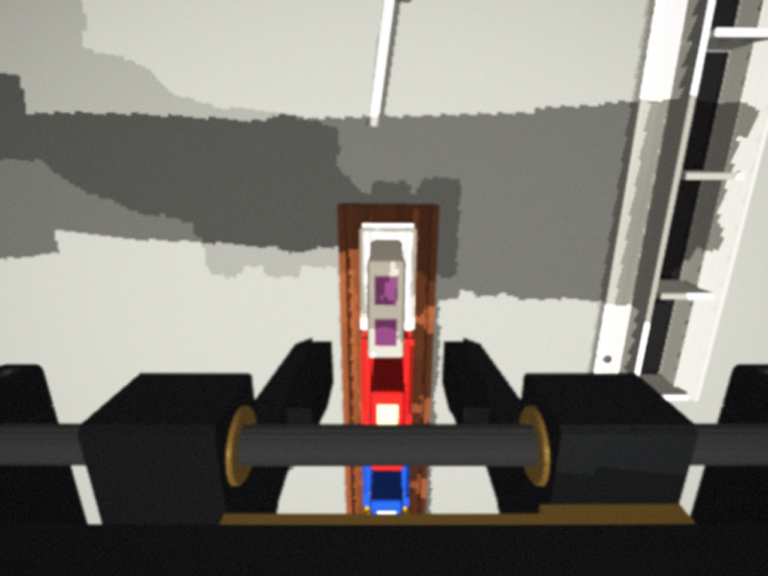

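The wrist view shows the white cartridge (386,310) centred between the fingers (about 387). Next: descend, grip, lift.

>>> play_rows --commands '[{"delta_rot": [0, 0, 0], "travel": [-0.01, -0.005, 0.2], "gripper": 0}, {"delta_rot": [0, 0, 0], "travel": [-0.01, -0.005, 0.4], "gripper": 0}, {"delta_rot": [0, 0, 0], "travel": [-0.01, -0.005, 0.55], "gripper": 0}, {"delta_rot": [0, 0, 0], "travel": [-0.01, -0.005, 0.61], "gripper": 0}, {"delta_rot": [0, 0, 0], "travel": [-0.01, -0.005, 0.61], "gripper": 0}, {"delta_rot": [0, 0, 0], "travel": [-0.01, -0.005, 0.61], "gripper": -1}, {"delta_rot": [0, 0, 0], "travel": [-0.01, -0.005, 0.61], "gripper": -1}, {"delta_rot": [0, 0, 0], "travel": [-0.01, -0.005, 0.61], "gripper": -1}, {"delta_rot": [0, 0, 0], "travel": [-0.01, -0.005, 0.61], "gripper": -1}]' --force 15

```text
clock: 6.38
tool_pos: [0.4392, -0.0038, 0.0577]
eef_rot: [0.661, 0.75, 0.0, 0.0]
contact_force: [0.9, -0.5, 6.3]
opening: 0.219
```

>>> play_rows --commands '[{"delta_rot": [0, 0, 0], "travel": [0, 0, -0.1], "gripper": -1}, {"delta_rot": [0, 0, 0], "travel": [0, 0, -0.2], "gripper": -1}, {"delta_rot": [0, 0, 0], "travel": [0, 0, -0.3], "gripper": -1}, {"delta_rot": [0, 0, 0], "travel": [0, 0, -0.5], "gripper": -1}, {"delta_rot": [0, 0, 0], "travel": [0, 0, -0.7], "gripper": -1}, {"delta_rot": [0, 0, 0], "travel": [0, 0, -0.7], "gripper": -1}]'

```text
clock: 7.12
tool_pos: [0.4399, -0.0038, 0.1637]
eef_rot: [0.661, 0.75, 0.001, 0.001]
contact_force: [0.1, -0.6, -0.1]
opening: 0.224
```

>>> play_rows --commands '[{"delta_rot": [0, 0, 0], "travel": [0.2, 0.22, 0], "gripper": -1}, {"delta_rot": [0, 0, 0], "travel": [0.4, 0.45, 0], "gripper": -1}, {"delta_rot": [0, 0, 0], "travel": [0.625, 0.673, 0], "gripper": -1}]'

```text
clock: 7.5
tool_pos: [0.5274, 0.1025, 0.161]
eef_rot: [0.661, 0.75, -0.001, -0.0]
contact_force: [0.9, 0.0, -0.8]
opening: 0.228
```

>>> play_rows --commands '[{"delta_rot": [0, 0, 0], "travel": [0.22, 0.22, 0], "gripper": -1}, {"delta_rot": [0, 0, 0], "travel": [0.4, 0.45, 0], "gripper": -1}, {"delta_rot": [0, 0, 0], "travel": [0.55, 0.6, 0.1], "gripper": -1}, {"delta_rot": [0, 0, 0], "travel": [0.625, 0.673, 0.2], "gripper": -1}, {"delta_rot": [0, 0, 0], "travel": [0.625, 0.673, 0.2], "gripper": -1}]'

```text
clock: 8.12
tool_pos: [0.6137, 0.2075, 0.1295]
eef_rot: [0.661, 0.751, -0.002, -0.001]
contact_force: [-0.3, -0.1, -1.0]
opening: 0.227
```

```bash
python3 - <<'E'
from h import *
np.set_printoptions(precision=4,suppress=True)
s=cam("scene"); save(s,"pics/s2.png",(230,120,512,320),2.8); print(r.get_state()["tool_pos"])
for o in viewer.outline_of("scene","cart_white_mid"):
    c=cloud(s,o["pixels"]); print(o["conf"],o["at"],np.percentile(c,[2,50,98],axis=0))
s=cam("wrist"); save(s,"pics/w2.png",None,1.5)
E
```

```text
[0.6141 0.2064 0.1307]
0.79 [393.6, 205.6] [[ 0.4563  0.1808 -0.0005]
 [ 0.6238  0.1978  0.1162]
 [ 0.6355  0.2369  0.164 ]]
```

View pics/s2.png

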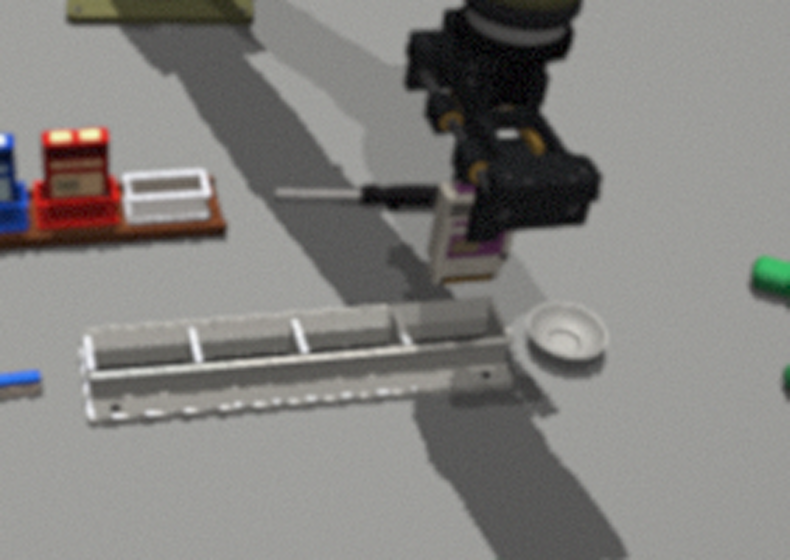

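View pics/w2.png

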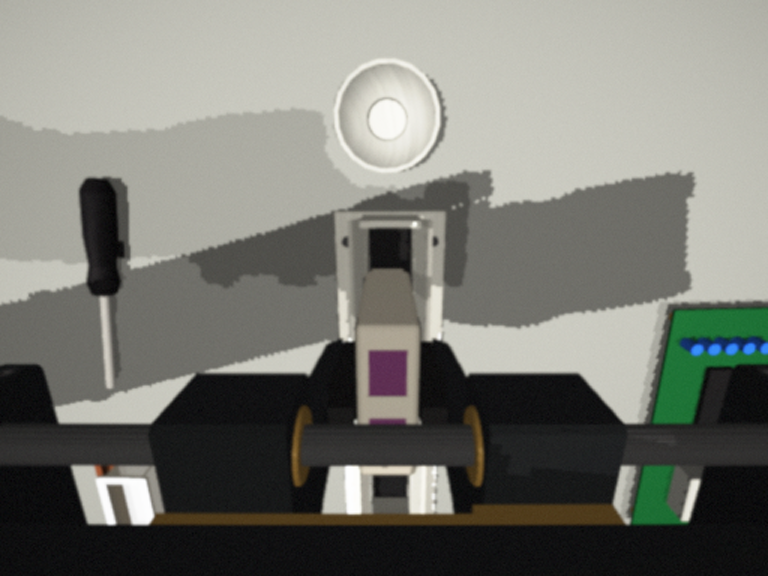

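The scene view shows white held upright above the leftmost bay (470,235). In the wrist view the cartridge (388) is in line with the bay (390). Lowering it now.

>>> play_rows --commands '[{"delta_rot": [0, 0, 0], "travel": [0.005, 0.012, 0.15], "gripper": -1}, {"delta_rot": [0, 0, 0], "travel": [0.005, 0.012, 0.3], "gripper": -1}, {"delta_rot": [0, 0, 0], "travel": [0.005, 0.012, 0.4], "gripper": -1}, {"delta_rot": [0, 0, 0], "travel": [0.005, 0.012, 0.45], "gripper": -1}, {"delta_rot": [0, 0, 0], "travel": [0.005, 0.012, 0.48], "gripper": -1}, {"delta_rot": [0, 0, 0], "travel": [0.005, 0.012, 0.495], "gripper": -1}, {"delta_rot": [0, 0, 0], "travel": [0.005, 0.012, 0.5], "gripper": -1}, {"delta_rot": [0, 0, 0], "travel": [0.005, 0.012, 0.5], "gripper": -1}]'

```text
clock: 9.28
tool_pos: [0.6174, 0.2087, 0.0575]
eef_rot: [0.661, 0.75, 0.0, 0.0]
contact_force: [-0.7, 0.0, -0.9]
opening: 0.224
```

>>> play_rows --commands '[{"delta_rot": [0, 0, 0], "travel": [0, 0, 0.007], "gripper": -1}, {"delta_rot": [0, 0, 0], "travel": [0, 0, 0.013], "gripper": -1}, {"delta_rot": [0, 0, 0], "travel": [0, 0, 0.013], "gripper": -1}]'

```text
clock: 9.65
tool_pos: [0.6171, 0.2086, 0.0552]
eef_rot: [0.661, 0.75, -0.0, -0.0]
contact_force: [-0.9, -0.2, -0.7]
opening: 0.224
```

>>> play_rows --commands '[{"delta_rot": [0, 0, 0], "travel": [0, 0, 0.007], "gripper": -1}, {"delta_rot": [0, 0, 0], "travel": [0, 0, 0.007], "gripper": -1}]'

```text
clock: 9.9
tool_pos: [0.6173, 0.2086, 0.0549]
eef_rot: [0.661, 0.75, 0.0, 0.0]
contact_force: [-2.1, -0.4, 4.5]
opening: 0.224
```

>>> play_rows --commands '[{"delta_rot": [0, 0, 0], "travel": [0, 0, 0.007], "gripper": -1}, {"delta_rot": [0, 0, 0], "travel": [0, 0, 0.007], "gripper": -1}]'

```text
clock: 10.15
tool_pos: [0.6174, 0.2086, 0.0548]
eef_rot: [0.661, 0.75, 0.0, 0.0]
contact_force: [-3.0, -0.8, 12.8]
opening: 0.224
```

>>> play_rows --commands '[{"delta_rot": [0, 0, 0], "travel": [0, 0, -0.013], "gripper": -1}, {"delta_rot": [0, 0, 0], "travel": [0, 0, -0.013], "gripper": 0}, {"delta_rot": [0, 0, 0], "travel": [0, 0, -0.013], "gripper": 0}, {"delta_rot": [0, 0, 0], "travel": [0, 0, -0.013], "gripper": 0}, {"delta_rot": [0, 0, 0], "travel": [0, 0, -0.15], "gripper": 0}, {"delta_rot": [0, 0, 0], "travel": [0, 0, -0.4], "gripper": 0}, {"delta_rot": [0, 0, 0], "travel": [0, 0, -0.7], "gripper": 0}, {"delta_rot": [0, 0, 0], "travel": [0, 0, -0.7], "gripper": 0}]'

```text
clock: 11.15
tool_pos: [0.6203, 0.2094, 0.1636]
eef_rot: [0.661, 0.75, 0.004, 0.002]
contact_force: [-0.1, 0.3, -0.1]
opening: 0.5
```

```bash
python3 - <<'E'
from h import *
np.set_printoptions(precision=4,suppress=True)
s=cam("scene"); save(s,"pics/s3.png",(230,120,512,320),2.8); st=r.get_state();print(st["tool_pos"],st["opening"])
v,u=np.mgrid[0:384,0:512]
P=world(s,np.c_[u.ravel(),v.ravel()]).reshape(384,512,3)
m=(s["z_map"]>0)&(abs(P[...,2]-.088)<.005)&(P[...,0]<.7)&(P[...,0]>.58)&(P[...,1]>.15)
q=P[m].astype(np.float32); print(m.sum(), cv2.minAreaRect(np.ascontiguousarray(q[:,:2])),np.median(q,axis=0))
E
```

```text
[0.6187 0.209  0.1612] 0.49768266698689134
216 ((0.6191853880882263, 0.20968857407569885), (0.021789923310279846, 0.05467221513390541), 4.3007683753967285) [0.6215 0.2092 0.0877]
```

View pics/s3.png

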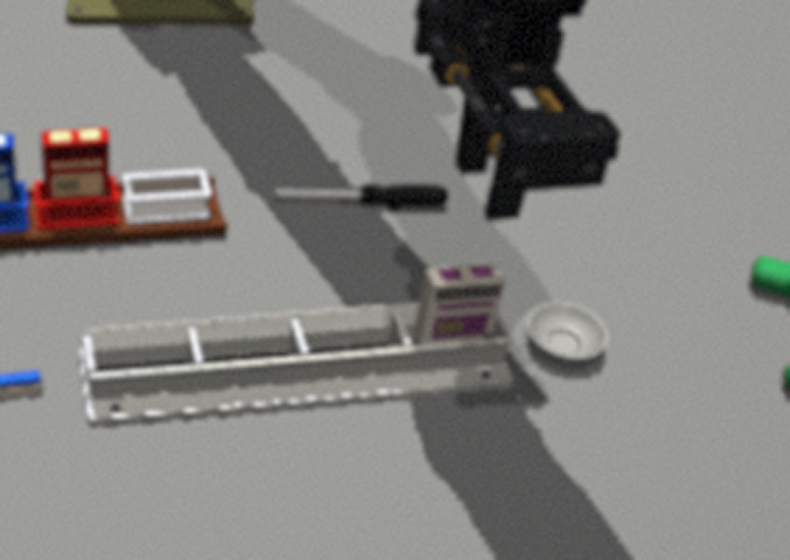

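White stands upright in the left bay (462,300), with its top at 88 mm. Going for red.

>>> play_rows --commands '[{"delta_rot": [0, 0, 0], "travel": [-0.28, -0.22, 0], "gripper": 0}, {"delta_rot": [0, 0, 0], "travel": [-0.58, -0.45, 0], "gripper": 0}, {"delta_rot": [0, 0, 0], "travel": [-0.88, -0.678, 0], "gripper": 0}]'

```text
clock: 11.58
tool_pos: [0.5313, 0.0633, 0.1577]
eef_rot: [0.661, 0.75, -0.001, -0.0]
contact_force: [0.9, -1.3, -0.9]
opening: 0.501
```

>>> play_rows --commands '[{"delta_rot": [0, 0, 0], "travel": [-0.3, -0.22, 0], "gripper": 0}, {"delta_rot": [0, 0, 0], "travel": [-0.58, -0.45, 0], "gripper": 0}, {"delta_rot": [0, 0, 0], "travel": [-0.88, -0.678, 0], "gripper": 0}, {"delta_rot": [0, 0, 0], "travel": [-0.88, -0.678, 0.1], "gripper": 0}, {"delta_rot": [0, 0, 0], "travel": [-0.88, -0.678, 0.1], "gripper": 0}, {"delta_rot": [0, 0, 0], "travel": [-0.88, -0.678, 0.1], "gripper": 0}]'

```text
clock: 12.32
tool_pos: [0.449, -0.0781, 0.1432]
eef_rot: [0.661, 0.751, 0.0, -0.0]
contact_force: [-0.3, -0.1, -0.0]
opening: 0.499
```

>>> play_rows --commands '[{"delta_rot": [0, 0, 0], "travel": [-0.008, 0.003, 0.2], "gripper": 0}, {"delta_rot": [0, 0, 0], "travel": [-0.008, 0.003, 0.4], "gripper": 0}, {"delta_rot": [0, 0, 0], "travel": [-0.008, 0.003, 0.53], "gripper": 0}, {"delta_rot": [0, 0, 0], "travel": [-0.008, 0.003, 0.57], "gripper": 0}, {"delta_rot": [0, 0, 0], "travel": [-0.008, 0.003, 0.57], "gripper": 0}, {"delta_rot": [0, 0, 0], "travel": [-0.008, 0.003, 0.57], "gripper": -1}, {"delta_rot": [0, 0, 0], "travel": [-0.008, 0.003, 0.57], "gripper": -1}, {"delta_rot": [0, 0, 0], "travel": [-0.008, 0.003, 0.57], "gripper": -1}, {"delta_rot": [0, 0, 0], "travel": [-0.008, 0.003, 0.57], "gripper": -1}]'

```text
clock: 13.45
tool_pos: [0.4496, -0.0801, 0.0581]
eef_rot: [0.661, 0.75, 0.0, 0.0]
contact_force: [0.6, 0.6, 6.0]
opening: 0.227
```

>>> play_rows --commands '[{"delta_rot": [0, 0, 0], "travel": [0, 0, -0.1], "gripper": -1}, {"delta_rot": [0, 0, 0], "travel": [0, 0, -0.2], "gripper": -1}, {"delta_rot": [0, 0, 0], "travel": [0, 0, -0.3], "gripper": -1}, {"delta_rot": [0, 0, 0], "travel": [0, 0, -0.5], "gripper": -1}, {"delta_rot": [0, 0, 0], "travel": [0, 0, -0.7], "gripper": -1}, {"delta_rot": [0, 0, 0], "travel": [0, 0, -0.7], "gripper": -1}]'

```text
clock: 14.2
tool_pos: [0.4504, -0.0803, 0.1649]
eef_rot: [0.661, 0.75, 0.001, 0.002]
contact_force: [0.1, -0.1, -1.4]
opening: 0.226
```

>>> play_rows --commands '[{"delta_rot": [0, 0, 0], "travel": [0.2, 0.22, 0], "gripper": -1}, {"delta_rot": [0, 0, 0], "travel": [0.4, 0.45, 0], "gripper": -1}, {"delta_rot": [0, 0, 0], "travel": [0.622, 0.674, 0], "gripper": -1}]'

```text
clock: 14.58
tool_pos: [0.538, 0.0259, 0.162]
eef_rot: [0.661, 0.75, -0.001, -0.0]
contact_force: [0.7, -1.4, -1.4]
opening: 0.225
```

>>> play_rows --commands '[{"delta_rot": [0, 0, 0], "travel": [0.22, 0.22, 0], "gripper": -1}, {"delta_rot": [0, 0, 0], "travel": [0.4, 0.45, 0], "gripper": -1}, {"delta_rot": [0, 0, 0], "travel": [0.55, 0.6, 0.1], "gripper": -1}, {"delta_rot": [0, 0, 0], "travel": [0.622, 0.674, 0.2], "gripper": -1}, {"delta_rot": [0, 0, 0], "travel": [0.622, 0.674, 0.2], "gripper": -1}, {"delta_rot": [0, 0, 0], "travel": [0.622, 0.674, 0.2], "gripper": -1}]'

```text
clock: 15.32
tool_pos: [0.6255, 0.1285, 0.1325]
eef_rot: [0.662, 0.75, -0.001, -0.0]
contact_force: [0.4, -0.3, -0.1]
opening: 0.223
```

```bash
python3 - <<'E'
from h import *
s=cam("wrist"); save(s,"pics/w4.png",None,1.5); print(r.get_state()["tool_pos"])
E
```

```text
[0.62584273 0.12848793 0.1329581 ]
```

View pics/w4.png

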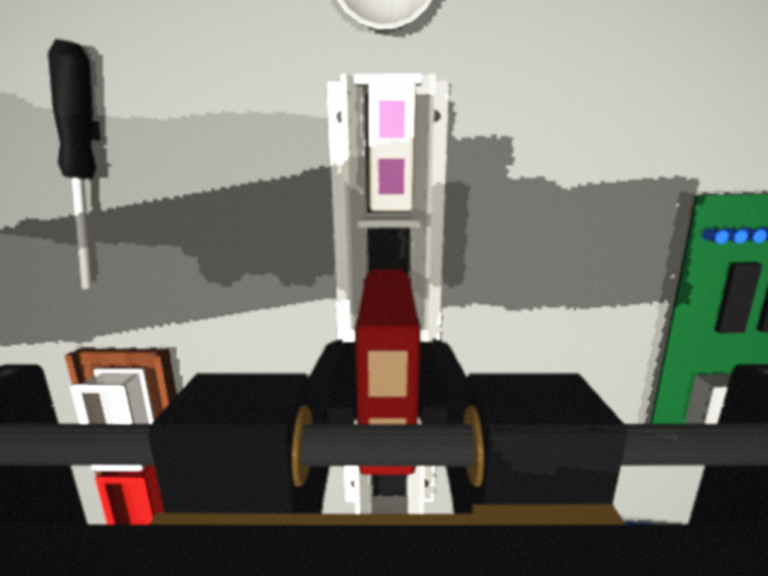

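The wrist view shows white standing in the end bay (392,145), and red (387) in line with the next bay (389). Lowering red.

>>> play_rows --commands '[{"delta_rot": [0, 0, 0], "travel": [0.012, 0.004, 0.15], "gripper": -1}, {"delta_rot": [0, 0, 0], "travel": [0.012, 0.004, 0.3], "gripper": -1}, {"delta_rot": [0, 0, 0], "travel": [0.012, 0.004, 0.4], "gripper": -1}, {"delta_rot": [0, 0, 0], "travel": [0.012, 0.004, 0.46], "gripper": -1}, {"delta_rot": [0, 0, 0], "travel": [0.012, 0.004, 0.49], "gripper": -1}, {"delta_rot": [0, 0, 0], "travel": [0.012, 0.004, 0.505], "gripper": -1}, {"delta_rot": [0, 0, 0], "travel": [0.012, 0.004, 0.515], "gripper": -1}, {"delta_rot": [0, 0, 0], "travel": [0.012, 0.004, 0.515], "gripper": -1}]'

```text
clock: 16.38
tool_pos: [0.6269, 0.1325, 0.0556]
eef_rot: [0.661, 0.75, 0.0, 0.0]
contact_force: [0.4, -0.5, -1.1]
opening: 0.221
```

>>> play_rows --commands '[{"delta_rot": [0, 0, 0], "travel": [0, 0, 0.005], "gripper": -1}, {"delta_rot": [0, 0, 0], "travel": [0, 0, 0.007], "gripper": -1}, {"delta_rot": [0, 0, 0], "travel": [0, 0, 0.007], "gripper": -1}]'

```text
clock: 16.75
tool_pos: [0.627, 0.1325, 0.0552]
eef_rot: [0.661, 0.75, 0.0, 0.0]
contact_force: [-1.6, -0.3, 5.5]
opening: 0.224
```

Red is on the floor of its bay (5.5 N). Release, then go to blue.

>>> play_rows --commands '[{"delta_rot": [0, 0, 0], "travel": [0, 0, -0.005], "gripper": -1}, {"delta_rot": [0, 0, 0], "travel": [0, 0, -0.005], "gripper": 0}, {"delta_rot": [0, 0, 0], "travel": [0, 0, -0.005], "gripper": 0}, {"delta_rot": [0, 0, 0], "travel": [0, 0, -0.005], "gripper": 0}, {"delta_rot": [0, 0, 0], "travel": [0, 0, -0.15], "gripper": 0}, {"delta_rot": [0, 0, 0], "travel": [0, 0, -0.4], "gripper": 0}, {"delta_rot": [0, 0, 0], "travel": [0, 0, -0.7], "gripper": 0}, {"delta_rot": [0, 0, 0], "travel": [0, 0, -0.7], "gripper": 0}]'

```text
clock: 17.75
tool_pos: [0.6294, 0.1328, 0.1631]
eef_rot: [0.661, 0.75, 0.003, 0.002]
contact_force: [0.9, 0.5, -1.1]
opening: 0.502
```

>>> play_rows --commands '[{"delta_rot": [0, 0, 0], "travel": [-0.28, -0.22, 0], "gripper": 0}, {"delta_rot": [0, 0, 0], "travel": [-0.58, -0.45, 0], "gripper": 0}, {"delta_rot": [0, 0, 0], "travel": [-0.883, -0.68, 0], "gripper": 0}]'

```text
clock: 18.12
tool_pos: [0.5407, -0.0132, 0.1585]
eef_rot: [0.661, 0.75, -0.0, -0.0]
contact_force: [0.1, -1.0, 0.2]
opening: 0.499
```

>>> play_rows --commands '[{"delta_rot": [0, 0, 0], "travel": [-0.3, -0.22, 0], "gripper": 0}, {"delta_rot": [0, 0, 0], "travel": [-0.58, -0.45, 0], "gripper": 0}, {"delta_rot": [0, 0, 0], "travel": [-0.883, -0.68, 0], "gripper": 0}, {"delta_rot": [0, 0, 0], "travel": [-0.883, -0.68, 0.1], "gripper": 0}, {"delta_rot": [0, 0, 0], "travel": [-0.883, -0.68, 0.1], "gripper": 0}, {"delta_rot": [0, 0, 0], "travel": [-0.883, -0.68, 0.1], "gripper": 0}]'

```text
clock: 18.88
tool_pos: [0.4581, -0.1551, 0.1442]
eef_rot: [0.66, 0.751, 0.0, -0.0]
contact_force: [-0.1, -0.5, -0.3]
opening: 0.499
```

>>> play_rows --commands '[{"delta_rot": [0, 0, 0], "travel": [-0.006, 0.004, 0.2], "gripper": 0}, {"delta_rot": [0, 0, 0], "travel": [-0.006, 0.004, 0.4], "gripper": 0}, {"delta_rot": [0, 0, 0], "travel": [-0.006, 0.004, 0.53], "gripper": 0}, {"delta_rot": [0, 0, 0], "travel": [-0.006, 0.004, 0.575], "gripper": 0}, {"delta_rot": [0, 0, 0], "travel": [-0.006, 0.004, 0.575], "gripper": 0}, {"delta_rot": [0, 0, 0], "travel": [-0.006, 0.004, 0.575], "gripper": -1}, {"delta_rot": [0, 0, 0], "travel": [-0.006, 0.004, 0.575], "gripper": -1}, {"delta_rot": [0, 0, 0], "travel": [-0.006, 0.004, 0.575], "gripper": -1}, {"delta_rot": [0, 0, 0], "travel": [-0.006, 0.004, 0.575], "gripper": -1}]'

```text
clock: 20.0
tool_pos: [0.4587, -0.157, 0.0586]
eef_rot: [0.661, 0.75, 0.0, 0.0]
contact_force: [-0.3, 1.3, 6.3]
opening: 0.228
```

>>> play_rows --commands '[{"delta_rot": [0, 0, 0], "travel": [0, 0, -0.1], "gripper": -1}, {"delta_rot": [0, 0, 0], "travel": [0, 0, -0.2], "gripper": -1}, {"delta_rot": [0, 0, 0], "travel": [0, 0, -0.3], "gripper": -1}, {"delta_rot": [0, 0, 0], "travel": [0, 0, -0.5], "gripper": -1}, {"delta_rot": [0, 0, 0], "travel": [0, 0, -0.7], "gripper": -1}, {"delta_rot": [0, 0, 0], "travel": [0, 0, -0.7], "gripper": -1}]'

```text
clock: 20.75
tool_pos: [0.4597, -0.1573, 0.1656]
eef_rot: [0.661, 0.75, 0.001, 0.002]
contact_force: [-0.1, 1.0, -0.4]
opening: 0.224
```

>>> play_rows --commands '[{"delta_rot": [0, 0, 0], "travel": [0.2, 0.22, 0], "gripper": -1}, {"delta_rot": [0, 0, 0], "travel": [0.4, 0.45, 0], "gripper": -1}, {"delta_rot": [0, 0, 0], "travel": [0.622, 0.677, 0], "gripper": -1}]'

```text
clock: 21.12
tool_pos: [0.5477, -0.0508, 0.1625]
eef_rot: [0.661, 0.75, -0.0, -0.0]
contact_force: [0.7, -0.6, -0.1]
opening: 0.225
```

>>> play_rows --commands '[{"delta_rot": [0, 0, 0], "travel": [0.22, 0.22, 0], "gripper": -1}, {"delta_rot": [0, 0, 0], "travel": [0.4, 0.45, 0], "gripper": -1}, {"delta_rot": [0, 0, 0], "travel": [0.55, 0.6, 0.1], "gripper": -1}, {"delta_rot": [0, 0, 0], "travel": [0.622, 0.677, 0.2], "gripper": -1}, {"delta_rot": [0, 0, 0], "travel": [0.622, 0.677, 0.2], "gripper": -1}, {"delta_rot": [0, 0, 0], "travel": [0.622, 0.677, 0.2], "gripper": -1}]'

```text
clock: 21.88
tool_pos: [0.6355, 0.0516, 0.133]
eef_rot: [0.662, 0.75, -0.001, -0.0]
contact_force: [0.0, -0.1, -0.6]
opening: 0.224
```

```bash
python3 - <<'E'
from h import *
s=cam("wrist"); save(s,"pics/w5.png",None,1.5); print(r.get_state()["tool_pos"])
E
```

```text
[0.63578346 0.05158827 0.13341917]
```

View pics/w5.png

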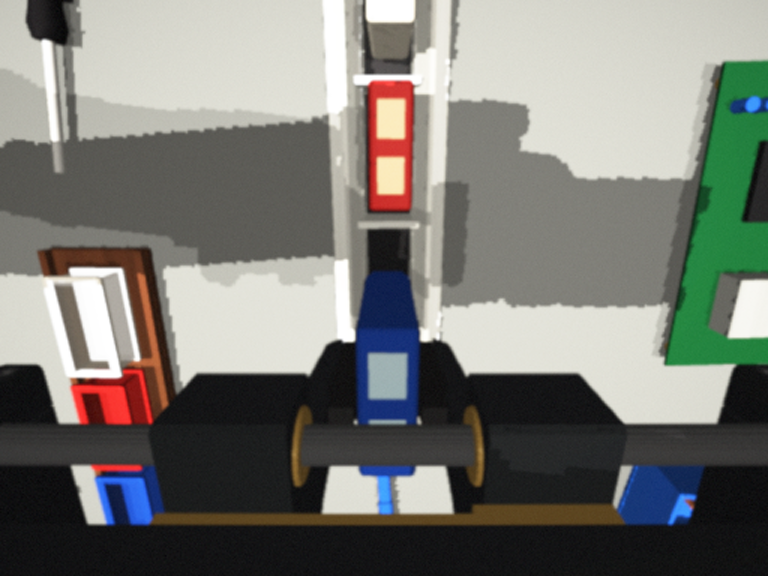

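The wrist view shows red standing in its bay (390,145), and blue (387) in line with the third bay (389). Lowering blue.

>>> play_rows --commands '[{"delta_rot": [0, 0, 0], "travel": [0.004, 0.004, 0.15], "gripper": -1}, {"delta_rot": [0, 0, 0], "travel": [0.004, 0.004, 0.3], "gripper": -1}, {"delta_rot": [0, 0, 0], "travel": [0.004, 0.004, 0.4], "gripper": -1}, {"delta_rot": [0, 0, 0], "travel": [0.004, 0.004, 0.46], "gripper": -1}, {"delta_rot": [0, 0, 0], "travel": [0.004, 0.004, 0.49], "gripper": -1}, {"delta_rot": [0, 0, 0], "travel": [0.004, 0.004, 0.505], "gripper": -1}, {"delta_rot": [0, 0, 0], "travel": [0.004, 0.004, 0.515], "gripper": -1}, {"delta_rot": [0, 0, 0], "travel": [0.004, 0.004, 0.515], "gripper": -1}]'

```text
clock: 22.92
tool_pos: [0.6371, 0.0545, 0.0561]
eef_rot: [0.661, 0.75, 0.0, 0.0]
contact_force: [-0.0, -0.0, -0.3]
opening: 0.228
```

>>> play_rows --commands '[{"delta_rot": [0, 0, 0], "travel": [0, 0, 0.005], "gripper": -1}, {"delta_rot": [0, 0, 0], "travel": [0, 0, 0.008], "gripper": -1}, {"delta_rot": [0, 0, 0], "travel": [0, 0, 0.008], "gripper": -1}]'

```text
clock: 23.3
tool_pos: [0.6372, 0.0545, 0.0557]
eef_rot: [0.661, 0.75, 0.0, 0.0]
contact_force: [-1.2, 0.3, 5.3]
opening: 0.226
```

>>> play_rows --commands '[{"delta_rot": [0, 0, 0], "travel": [0, 0, -0.005], "gripper": -1}, {"delta_rot": [0, 0, 0], "travel": [0, 0, -0.005], "gripper": 0}, {"delta_rot": [0, 0, 0], "travel": [0, 0, -0.005], "gripper": 0}, {"delta_rot": [0, 0, 0], "travel": [0, 0, -0.005], "gripper": 0}, {"delta_rot": [0, 0, 0], "travel": [0, 0, -0.15], "gripper": 0}, {"delta_rot": [0, 0, 0], "travel": [0, 0, -0.4], "gripper": 0}, {"delta_rot": [0, 0, 0], "travel": [0, 0, -0.7], "gripper": 0}, {"delta_rot": [0, 0, 0], "travel": [0, 0, -0.7], "gripper": 0}]'

```text
clock: 24.3
tool_pos: [0.6396, 0.0546, 0.1634]
eef_rot: [0.661, 0.75, 0.003, 0.003]
contact_force: [-0.0, -1.0, -0.6]
opening: 0.502
```

>>> play_rows --commands '[{"delta_rot": [0, 0, 0], "travel": [-0.28, -0.22, 0], "gripper": 0}, {"delta_rot": [0, 0, 0], "travel": [-0.58, -0.45, 0], "gripper": 0}, {"delta_rot": [0, 0, 0], "travel": [-0.885, -0.686, 0], "gripper": 0}]'

```text
clock: 24.68
tool_pos: [0.5501, -0.0914, 0.1588]
eef_rot: [0.661, 0.751, -0.0, -0.0]
contact_force: [0.8, -0.1, 0.1]
opening: 0.5
```

>>> play_rows --commands '[{"delta_rot": [0, 0, 0], "travel": [-0.3, -0.22, 0], "gripper": 0}, {"delta_rot": [0, 0, 0], "travel": [-0.58, -0.45, 0], "gripper": 0}, {"delta_rot": [0, 0, 0], "travel": [-0.885, -0.686, 0], "gripper": 0}, {"delta_rot": [0, 0, 0], "travel": [-0.885, -0.686, 0.1], "gripper": 0}, {"delta_rot": [0, 0, 0], "travel": [-0.885, -0.686, 0.1], "gripper": 0}, {"delta_rot": [0, 0, 0], "travel": [-0.885, -0.686, 0.1], "gripper": 0}]'

```text
clock: 25.42
tool_pos: [0.4671, -0.233, 0.1443]
eef_rot: [0.66, 0.751, 0.001, -0.0]
contact_force: [-0.4, 0.4, -0.0]
opening: 0.5
```

```bash
python3 - <<'E'
from h import *
s=cam("wrist"); save(s,"pics/w6.png",None,1.5); print(r.get_state()["tool_pos"])
E
```

```text
[ 0.46722894 -0.23313786  0.14457164]
```

View pics/w6.png

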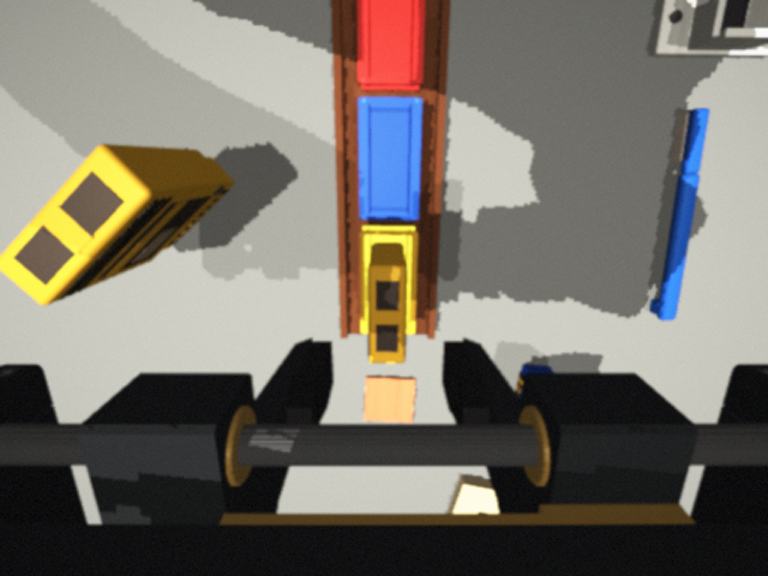

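The sleeved small yellow (387,300) is centred between the fingers, and the larger one (90,230) is well clear. Descend, grip and draw.

>>> play_rows --commands '[{"delta_rot": [0, 0, 0], "travel": [-0.008, 0.002, 0.2], "gripper": 0}, {"delta_rot": [0, 0, 0], "travel": [-0.008, 0.002, 0.4], "gripper": 0}, {"delta_rot": [0, 0, 0], "travel": [-0.008, 0.002, 0.53], "gripper": 0}, {"delta_rot": [0, 0, 0], "travel": [-0.008, 0.002, 0.575], "gripper": 0}, {"delta_rot": [0, 0, 0], "travel": [-0.008, 0.002, 0.575], "gripper": 0}, {"delta_rot": [0, 0, 0], "travel": [-0.008, 0.002, 0.575], "gripper": -1}, {"delta_rot": [0, 0, 0], "travel": [-0.008, 0.002, 0.575], "gripper": -1}, {"delta_rot": [0, 0, 0], "travel": [-0.008, 0.002, 0.575], "gripper": -1}, {"delta_rot": [0, 0, 0], "travel": [-0.008, 0.002, 0.575], "gripper": -1}]'

```text
clock: 26.6
tool_pos: [0.467, -0.2362, 0.0589]
eef_rot: [0.661, 0.75, 0.0, 0.0]
contact_force: [-0.9, 0.8, 5.6]
opening: 0.226
```

>>> play_rows --commands '[{"delta_rot": [0, 0, 0], "travel": [0, 0, -0.1], "gripper": -1}, {"delta_rot": [0, 0, 0], "travel": [0, 0, -0.2], "gripper": -1}, {"delta_rot": [0, 0, 0], "travel": [0, 0, -0.3], "gripper": -1}, {"delta_rot": [0, 0, 0], "travel": [0, 0, -0.5], "gripper": -1}, {"delta_rot": [0, 0, 0], "travel": [0, 0, -0.7], "gripper": -1}, {"delta_rot": [0, 0, 0], "travel": [0, 0, -0.7], "gripper": -1}]'

```text
clock: 27.35
tool_pos: [0.468, -0.2367, 0.166]
eef_rot: [0.661, 0.75, 0.001, 0.003]
contact_force: [0.6, -0.4, -0.7]
opening: 0.223
```

>>> play_rows --commands '[{"delta_rot": [0, 0, 0], "travel": [0.2, 0.22, 0], "gripper": -1}, {"delta_rot": [0, 0, 0], "travel": [0.4, 0.45, 0], "gripper": -1}, {"delta_rot": [0, 0, 0], "travel": [0.626, 0.683, 0], "gripper": -1}]'

```text
clock: 27.72
tool_pos: [0.5566, -0.1292, 0.1628]
eef_rot: [0.661, 0.75, -0.0, -0.0]
contact_force: [0.6, -0.3, -0.4]
opening: 0.229
```

>>> play_rows --commands '[{"delta_rot": [0, 0, 0], "travel": [0.22, 0.22, 0], "gripper": -1}, {"delta_rot": [0, 0, 0], "travel": [0.4, 0.45, 0], "gripper": -1}, {"delta_rot": [0, 0, 0], "travel": [0.55, 0.6, 0.1], "gripper": -1}, {"delta_rot": [0, 0, 0], "travel": [0.626, 0.683, 0.2], "gripper": -1}, {"delta_rot": [0, 0, 0], "travel": [0.626, 0.683, 0.2], "gripper": -1}, {"delta_rot": [0, 0, 0], "travel": [0.626, 0.683, 0.2], "gripper": -1}]'

```text
clock: 28.48
tool_pos: [0.6453, -0.0261, 0.1333]
eef_rot: [0.662, 0.75, -0.001, -0.0]
contact_force: [0.3, -0.0, -0.8]
opening: 0.228
```

```bash
python3 - <<'E'
from h import *
s=cam("wrist"); save(s,"pics/w7.png",None,1.5); print(r.get_state()["tool_pos"])
E
```

```text
[ 0.64552611 -0.02618435  0.13369491]
```

View pics/w7.png

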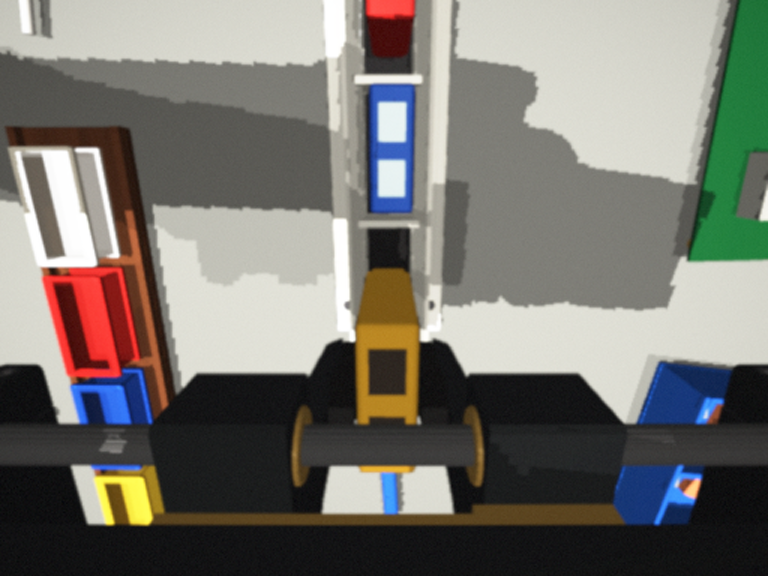

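Blue stands in its bay (392,145), and yellow (387) is in line with the last bay (389). Lowering yellow.

>>> play_rows --commands '[{"delta_rot": [0, 0, 0], "travel": [0.004, 0.004, 0.15], "gripper": -1}, {"delta_rot": [0, 0, 0], "travel": [0.004, 0.004, 0.3], "gripper": -1}, {"delta_rot": [0, 0, 0], "travel": [0.004, 0.004, 0.4], "gripper": -1}, {"delta_rot": [0, 0, 0], "travel": [0.004, 0.004, 0.46], "gripper": -1}, {"delta_rot": [0, 0, 0], "travel": [0.004, 0.004, 0.49], "gripper": -1}, {"delta_rot": [0, 0, 0], "travel": [0.004, 0.004, 0.505], "gripper": -1}, {"delta_rot": [0, 0, 0], "travel": [0.004, 0.004, 0.515], "gripper": -1}, {"delta_rot": [0, 0, 0], "travel": [0.004, 0.004, 0.515], "gripper": -1}]'

```text
clock: 29.52
tool_pos: [0.6469, -0.0232, 0.0564]
eef_rot: [0.661, 0.75, 0.0, 0.0]
contact_force: [-0.2, 0.2, -0.9]
opening: 0.224
```

>>> play_rows --commands '[{"delta_rot": [0, 0, 0], "travel": [0, 0, 0.005], "gripper": -1}, {"delta_rot": [0, 0, 0], "travel": [0, 0, 0.008], "gripper": -1}, {"delta_rot": [0, 0, 0], "travel": [0, 0, 0.008], "gripper": -1}]'

```text
clock: 29.9
tool_pos: [0.6471, -0.0232, 0.0559]
eef_rot: [0.661, 0.75, 0.0, 0.0]
contact_force: [-1.4, 0.1, 5.3]
opening: 0.225
```

Yellow has touched down. Release, rise and back away, then check.

>>> play_rows --commands '[{"delta_rot": [0, 0, 0], "travel": [0, 0, -0.005], "gripper": -1}, {"delta_rot": [0, 0, 0], "travel": [0, 0, -0.005], "gripper": 0}, {"delta_rot": [0, 0, 0], "travel": [0, 0, -0.005], "gripper": 0}, {"delta_rot": [0, 0, 0], "travel": [0, 0, -0.005], "gripper": 0}, {"delta_rot": [0, 0, 0], "travel": [0, 0, -0.15], "gripper": 0}, {"delta_rot": [0, 0, 0], "travel": [0, 0, -0.4], "gripper": 0}, {"delta_rot": [0, 0, 0], "travel": [0, 0, -0.7], "gripper": 0}, {"delta_rot": [0, 0, 0], "travel": [0, 0, -0.9], "gripper": 0}]'

```text
clock: 30.9
tool_pos: [0.6478, -0.0234, 0.1939]
eef_rot: [0.661, 0.75, 0.001, 0.002]
contact_force: [0.4, 0.5, -0.3]
opening: 0.501
```

>>> play_rows --commands '[{"delta_rot": [0, 0, 0], "travel": [-0.1, -0.35, 0], "gripper": 0}, {"delta_rot": [0, 0, 0], "travel": [-0.3, -0.7, 0], "gripper": 0}, {"delta_rot": [0, 0, 0], "travel": [-0.5, -1, 0], "gripper": 0}, {"delta_rot": [0, 0, 0], "travel": [-0.5, -1, 0], "gripper": 0}]'

```text
clock: 31.4
tool_pos: [0.5038, -0.1205, 0.1915]
eef_rot: [0.664, 0.748, -0.002, 0.0]
contact_force: [0.6, -0.0, 0.3]
opening: 0.502
```

```bash
python3 - <<'E'
from h import *
np.set_printoptions(precision=4,suppress=True)
s=cam("scene"); save(s,"pics/s8.png",(180,120,462,320),2.8); st=r.get_state();print(st["tool_pos"],st["opening"])
v,u=np.mgrid[0:384,0:512]
P=world(s,np.c_[u.ravel(),v.ravel()]).reshape(384,512,3)
m=(s["z_map"]>0)&(abs(P[...,2]-.088)<.004)&(P[...,0]<.7)&(P[...,0]>.58)&(P[...,1]>-.08)
k,L,stt,c=cv2.connectedComponentsWithStats(m.astype(np.uint8))
for i in range(1,k):
    if stt[i,4]>40:
        q=P[L==i].astype(np.float32); print(cv2.minAreaRect(np.ascontiguousarray(q[:,:2])),np.median(q[:,2]))
E
```

```text
[ 0.5067 -0.1182  0.1915] 0.49891172462321864
((0.6188614964485168, 0.20916962623596191), (0.02439747005701065, 0.05548721179366112), 6.424012184143066) 0.08775511
((0.6275091171264648, 0.1336892545223236), (0.024285608902573586, 0.05551967769861221), 1.8870725631713867) 0.0880235
((0.6389418840408325, 0.054690614342689514), (0.02318836748600006, 0.056611068546772), 6.380584716796875) 0.08816604
((0.6486274003982544, -0.02206983044743538), (0.022074084728956223, 0.055243782699108124), 5.484226226806641) 0.08813143
```

View pics/s8.png

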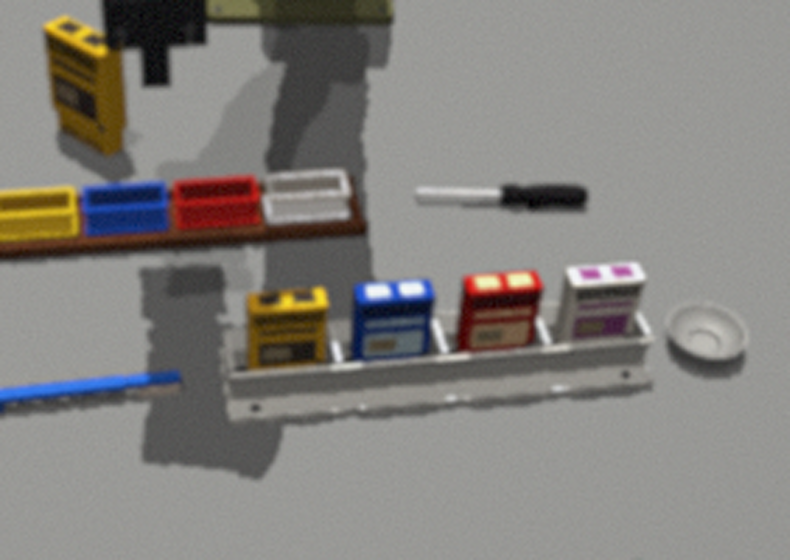

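The final view shows yellow (288,325), blue (393,320), red (502,310) and white (603,300) upright, one to a bay, in the same order as their sleeves. All tops are at 88 mm and the robot is clear.

```bash
python3 -c "
from plant import r
print(r.finish_job())"
```

```text
the job is handed in; nothing more can be done
None
```

All four cartridges now stand upright in the rack, one to a bay, in the order of their sleeves. Left to right from the robot that is white, red, blue, yellow. Each was drawn straight up, lowered until the wrist felt the bay floor, then released. For yellow and blue I took the smaller, sleeved cartridges and left the larger look-alikes alone.

- **Final checks:** in the last picture the four tops measure 87.8 to 88.2 mm high; seated, they should be 88. The gripper is open and clear of everything.
- **Limits:** the job was handed in at about 31.5 s of the 96 s allowed. The highest wrist force at the end of any move was 12.8 N, when white touched down; the other three were about 5 N.
- **Disagreements:** I saw no failures. The scene and top cameras differed by 1 to 2 mm on position. One wrist measurement script crashed, so I judged alignment there from the picture instead.

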